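# Change the food processor over from chopping to slicing

### The job

Change the food processor over from chopping to slicing: draw the chopping blade straight up off the drive shaft and set it down upright in the small square steel tray. Then build up the slicing set in the bowl: the drive stem fully down on the shaft, the slicing disc (the one with a single long cutting edge, not the grating disc) seated on the stem, the lid lying flat on the bowl rim, and last the pusher fully home in the lid's feed tube. Leave the grating disc where it lies, and keep the blade upright all the time.

Things in the scene. Friction and masses are not known exactly. Their poses are not given: they have to be found in the camera images.
- processor: Fixed food processor: white base, open steel bowl, handle and controls on -x (reach 121 mm). Origin: on the vertical shaft axis at table height. Bowl inner radius 74, outer 78, floor at 90, rim at 172 mm. A collar (radius 18, top at 100 mm) carries the blade or stem; from it rises the 12 mm shaft, tip at 132, tapered to 5 mm over its last 10 mm. Nothing keyed or locked: any yaw.
- tray: Small empty square steel tray, fixed: 160 x 160 mm outside, walls 3 mm thick and 18 mm high, floor 3 mm thick. Origin: centre of its underside; x and y along its sides.
- blade: Chopping blade, at first on the shaft in the bowl, foot on the collar: black upright hub 30 mm across, 62 mm tall, and two thin steel wings reaching 60 mm out, 9 and 23 mm above the foot. Origin: centre of the hub's foot, z up. Bore 16 mm wide, 34 deep from below: it must rise 32 mm to leave the shaft. The hub's upper 35 mm are free to grip. About 120 g.
- stem: Drive stem, standing upright on the table: white sleeve 28 mm across and 36 mm tall, with a tapered boss 14 mm across on top (top at 48 mm). Origin: centre of its foot, z up. Bore 16 mm wide, 34 mm deep from below, takes the shaft; fully down its foot is on the collar. 50 g.
- slicer: Slicing disc, right way up: steel disc 130 mm across with ONE long dark slot and raised edge along +x; upper face at 17 mm; grey knob on top, 24 mm across, from 17 to 32 mm; grey hub below, 30 mm across, 14 mm long, bore 18 mm: it drops over the stem's boss and rests on the stem's shoulder (36 mm above the stem's foot). Origin: centre of the hub's underside, z up. About 140 g.
- grater: Grating disc, not wanted now: same size, knob and hub as the slicing disc, but its face is covered with rings of small dark holes. Loose; leave it where it lies. Origin: centre of the hub's underside.
- lid: Lid, right way up: grey plate 162 mm across (6 to 12 mm up) on a skirt 138 mm across that enters the bowl; plate rests on the rim, origin then at 166 mm. Open feed tube, axis at x = +32 mm: 44 mm across (47 in its top 4 mm), 38 inside, top at 56 mm. Grip the tube, best with fingers closing along the lid's x so it cannot swing. Origin: centre of the skirt's underside. 160 g.
- pusher: Pusher for the feed tube, standing upright: white plug 33 mm across, 48 mm long, foot bevelled to 29 mm; above it a flange 48 mm across (48 to 54 mm up) and a grip knob 26 mm across (54 to 80 mm). Origin: centre of its foot, z up. Fully home the flange lies on the tube's top, the foot 8 mm above the lid's origin. 60 g.

How it is judged:
By the outcome, as a careful person would: the job done as asked, in the order asked, and still so for the second after the job is handed in, with the robot touching nothing.
It also fails if it takes over 144 s, if anything falls off the work surface, if the arm or the gripper's body presses on something with over 40 N, if the wrist force passes 120 N, or if a joint passes its speed limit or range.

### The arm

A 6-joint arm with a two-finger parallel gripper is mounted at the origin on the work surface. World frame = base frame: x ahead of the robot, y to its left, z up, the work surface at z = 0. Lengths are in mm, angles in rad, forces in N, time in s.
With the tool pointing down it reaches from about 275 to 825 mm from the base axis. Payload 4.9 kg.
Tool frame: the origin (TCP) lies at the very end of the fingers, on their centre line; the grasp point (between the pads) lies 19 mm behind it; z points along the fingers, y is the direction in which the jaws open and shut (so a half turn about z gives the same grasp; the last joint's range is limited). The gripper opens to 85 mm and grips with 20 to 120 N. Pads are 22 mm wide; open, the fingers measure 114 mm over their backs; the gripper's body (76 mm by 85 mm) begins 54 mm behind the grasp point. The pads swing forward as they close: fully open they stand 13 mm farther back than shut.
Start: joints at [0.988, 0.326, -0.193, 1.052, 0, 1.437], TCP at [238.634, 495.553, 231.281] pointing down, gripper open.
Joint ranges: [-2.65, 2.65], [-0.97, 1.79], [-1.3, 1.35], [-1.93, 2.1], [-1.47, 1.37], [-3.14, 3.14]. Speed limits (rad/s): [2.57, 2.57, 3.14, 3.14, 3.14, 3.14].

### API

Orientations are given as [roll, pitch, yaw] about the fixed x, y, z axes, in that order (R = Rz(yaw) Ry(pitch) Rx(roll)).
In Python, from bench import bot, solve_ik, imaging gives the robot as it stands. Calls block until the motion is done:
- bot.move_ptp(position, orientation): joint-space move of the TCP to a pose.
- bot.movel(position, rot=None, max_speed=150, threshold=None): straight line of the TCP; rot=None keeps the orientation; max_speed is the mean speed in mm/s. With threshold (N) it stops when the force on the tool has changed by that much, and returns True; else False.
- bot.move_j(angles): joint-space move.
- bot.grip(opening, effort=None): opening from 0.0 (shut) to 1.0 (fully open); effort is the grip in N (None keeps the last); returns when the fingers have stopped.
- bot.dwell(seconds).
- solve_ik(position, orientation): joint angles nearest the present ones, or None.
- bot.get_state(): the state.
- imaging.capture(name): name is "side" or "top" or "wrist"; returns the picture (420x560x3 uint8, blue, green, red); there is no depth.
- imaging.camera_model(name): a dict with "K" (3x3 intrinsics, pixels), "position" and "rotation" of the camera in the world. Camera axes: x right, y up, looking along -z (the intrinsics and any distortion apply to the point x, -y, -z); pixel columns grow to the right and rows downward; lengths in mm; the calibration is good to about 2 mm. The wrist camera is an equidistant fisheye: a pixel r from the principal point sees the ray r / f radians off the axis. A picture is of the moment at which its call begins: read the wrist's pose just before it. camera_model takes no time and is no camera call; for the wrist camera it gives the pose at the moment of the call.
A pose or a line that the arm cannot do raises bot.IKError and nothing moves.
- bot.sign_off(): hands the job in, once; it reports no verdict.
The state is a dict: "t": time; "qpos": joint angles; "joint_velocities": joint speeds; "effort": joint torques, N m; "tcp_pos": TCP position; "orientation": TCP orientation; "contact_force": force on the tool from outside, world axes, zero at the start; "wrist_torque": the same for the moment, N m; "opening": opening from 0.0 (shut) to 1.0 (fully open).
Only numpy, scipy, OpenCV 4.12 (cv2) and the standard library are available. Lean on these libraries where they do the work, as an engineer would, in place of code of your own. Each camera call takes 0.05 s, during which the arm holds its last target. There are 200 camera calls.

## Working session

There is one attempt and no reset: what is moved stays moved. The work goes in short steps, each a Python script; the robot and the scene stay as the last script left them, time stands still between calls to the robot, and variables do not carry over. Pictures are saved under pics/ and viewed, about 12 in all and at most 16, crops included, and the job is handed in when it is done.

```bash
ls; mkdir -p pics; python3 - <<'E'
from bench import bot, imaging
import cv2
for n in ("top","side"):
    cv2.imwrite(f"pics/{n}0.png",imaging.capture(n)); m=imaging.camera_model(n); print(n,m)
print(imaging.camera_model("wrist")); print(bot.get_state())
E
```

```text
pics
top {'K': array([[406.44245826,   0.        , 280.13349975],
       [  0.        , 406.44245826, 214.7180117 ],
       [  0.        ,   0.        ,   1.        ]]), 'position': array([ 331.59039806,   -3.30183406, 1032.80580018]), 'rotation': array([ 0.17639933,  0.0246058 , -1.59112986])}
side {'K': array([[405.09835581,   0.        , 281.77905782],
       [  0.        , 405.09835581, 215.64140529],
       [  0.        ,   0.        ,   1.        ]]), 'position': array([ 386.81793161, -805.87934985,  804.26878902]), 'rotation': array([ 0.85791834,  0.00298957, -0.17871737])}
{'K': array([[325.1922621 ,   0.        , 283.9282178 ],
       [  0.        , 325.1922621 , 218.66843696],
       [  0.        ,   0.        ,   1.        ]]), 'position': array([178.21740411, 524.59715811, 373.84418981]), 'rotation': array([-0.27117512,  0.00188629,  1.12247033])}
{'t': 0.1, 'qpos': array([ 9.87777778e-01,  3.26874468e-01, -1.93503815e-01,  1.05202090e+00,
        2.61270800e-05,  1.43659404e+00]), 'joint_velocities': array([ 0.00124627, -0.00195186,  0.00295667, -0.0011595 ,  0.00062306,
        0.00043751]), 'effort': array([-3.84615169e-04, -4.44240403e+01,  2.63037336e+01,  7.90083868e-03,
       -1.71111860e-04,  2.00462171e-05]), 'tcp_pos': array([238.32830025, 495.08183953, 230.57002639]), 'orientation': array([-3.14000771e+00, -2.40353804e-04,  2.69277618e+00]), 'contact_force': array([ 0.31958223, -0.23996448, -0.74371036]), 'wrist_torque': array([-0.00777735,  0.01302487,  0.03602234]), 'opening': 1.0022223245628106}
```

View pics/top0.png

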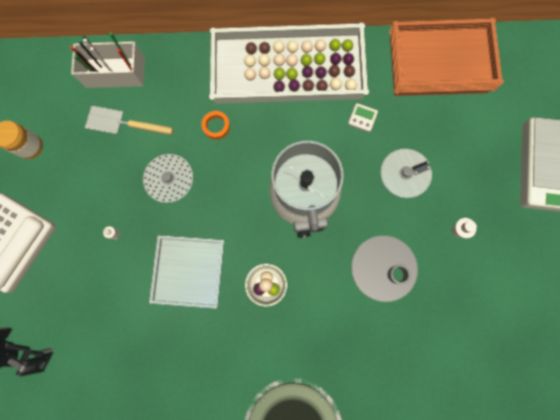

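View pics/side0.png

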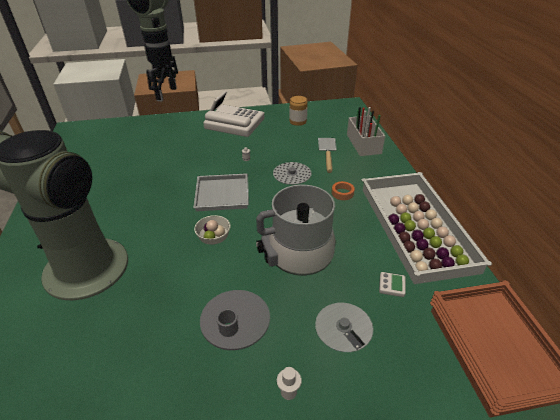

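The top view shows the processor at (307,179), grater (168,178), slicer (406,173), stem (110,232), tray (187,271), lid (385,268) with its tube at (399,274), and pusher (466,228). The side view agrees. Next come coarse positions from masks and rays.

```bash
cat > h.py <<'E'
import numpy as np, cv2
from scipy.spatial.transform import Rotation as Ro
from bench import bot, solve_ik, imaging
def ray(m,name,uv):
    K=m["K"]; x=(uv[0]-K[0,2])/K[0,0]; y=(uv[1]-K[1,2])/K[1,1]
    if name=="wrist":
        r=np.hypot(x,y); s=np.sin(r)/r if r>1e-9 else 1; d=np.array([x*s,-y*s,-np.cos(r)])
    else: d=np.array([x,-y,-1.])
    return Ro.from_euler("xyz",m["rotation"]).apply(d)
def plane(m,name,uv,z):
    d=ray(m,name,uv); p=np.asarray(m["position"]); return (p+d*(z-p[2])/d[2])
def proj(m,name,P):
    c=Ro.from_euler("xyz",m["rotation"]).inv().apply(np.asarray(P,float)-m["position"]); K=m["K"]
    x,y,z=c[0],-c[1],-c[2]
    if name=="wrist":
        q=np.hypot(x,y); t=np.arctan2(q,z); x,y=x/q*t,y/q*t
    else: x,y=x/z,y/z
    return np.array([K[0,0]*x+K[0,2],K[1,1]*y+K[1,2]])
def shot(name,fn=None):
    m=imaging.camera_model(name); im=imaging.capture(name)
    if fn: cv2.imwrite("pics/"+fn,im)
    return m,im
def yaw_of(y,near=None): return [np.pi,0,y]
def st():
    s=bot.get_state(); print("t%.1f"%s["t"],"tcp",s["tcp_pos"].round(1),"rpy",s["orientation"].round(3),"F",s["contact_force"].round(1),"M",s["wrist_torque"].round(2),"op %.3f"%s["opening"],"q6 %.2f"%s["qpos"][5]); return s
def ortho(m,im,c,half,z,px=2,name="wrist"):
    """rectified view of plane z: px pixels per mm, image right=+x, up=+y"""
    n=int(2*half*px); g=(np.arange(n)+.5)/px-half
    X,Y=np.meshgrid(c[0]+g,c[1]-g)
    P=np.stack([X,Y,np.full_like(X,z)],-1).reshape(-1,3)
    q=Ro.from_euler("xyz",m["rotation"]).inv().apply(P-m["position"]); K=m["K"]
    x,y,w=q[:,0],-q[:,1],-q[:,2]
    if name=="wrist":
        r=np.hypot(x,y); t=np.arctan2(r,w)/r; u,v=x*t,y*t
    else: u,v=x/w,y/w
    return cv2.remap(im,(K[0,0]*u+K[0,2]).reshape(n,n).astype(np.float32),(K[1,1]*v+K[1,2]).reshape(n,n).astype(np.float32),cv2.INTER_LINEAR)
E
python3 - <<'E'
from h import *
im=cv2.imread("pics/top0.png"); m=imaging.camera_model("top")
b,g,r=[im[...,i].astype(int) for i in range(3)]
mask=((g-r<25)).astype(np.uint8)
n,l,s,c=cv2.connectedComponentsWithStats(mask)
for i in range(1,n):
    if s[i,4]>60 and 90<c[i][0]<490 and 140<c[i][1]<310:
        cn=max(cv2.findContours((l==i).astype(np.uint8),cv2.RETR_EXTERNAL,cv2.CHAIN_APPROX_NONE)[0],key=cv2.contourArea)
        e=cv2.fitEllipse(cn); print(s[i],c[i].round(1),"ell",np.round(e[0],1),np.round(e[1],1),"rect",cv2.minAreaRect(cn))
for k,uv,z in [("hub",(307,179),162),("rim",(308,177),172),("slicer",(406,173),17),("grater",(168,178),17),("stem",(109,231),48),("lid",(385,268),12),("tube",(399.5,274),56),("pusher",(467,228),80),("tray",(187.5,271.5),18)]:
    print(k,plane(m,"top",uv,z).round(1))
E
```

```text
[ 270  141   73   97 5331] [306.1 185.4] ell [306.  185.6] [71.8 93.7] rect ((305.18341064453125, 188.62445068359375), (71.50056457519531, 96.4795150756836), 7.594643592834473)
[ 381  149   51   49 1963] [405.8 172.8] ell [405.8 172.8] [47.7 50.6] rect ((406.0, 173.0), (48.0, 50.0), 90.0)
[ 143  154   50   49 1911] [167.6 177.9] ell [167.6 177.9] [47.  49.9] rect ((167.5, 178.0), (48.0, 49.0), 90.0)
[452 217  25  22 410] [464.3 227.9] ell [464.3 227.9] [20.  24.5] rect ((464.25006103515625, 228.75003051757812), (21.21320343017578, 23.33452033996582), 45.0)
[103 226  17  14 181] [110.8 232.5] ell [110.8 232.5] [12.2 16.9] rect ((110.80001068115234, 232.9000244140625), (16.54690170288086, 12.521980285644531), 26.56505012512207)
[ 149  236   75   72 4574] [186.5 271.3] ell [186.5 271.4] [77.1 80.2] rect ((186.089111328125, 271.1089172363281), (67.86154174804688, 69.25459289550781), 5.710593223571777)
[ 351  236   67   66 3348] [383.6 268.1] ell [384.  268.3] [64.  66.9] rect ((384.0, 268.5), (65.0, 66.0), 90.0)
[ 245  263   42   43 1419] [265.6 284.5] ell [265.6 284.5] [41.2 42. ] rect ((265.5, 284.0), (41.0, 42.0), 0.0)
hub [565.9 -46.  162. ]
rim [567.6 -47.8 172. ]
slicer [ 613.9 -307.2   17. ]
grater [617.3 307.5  17. ]
stem [477.2 440.9  48. ]
lid [ 373.6 -239.    12. ]
tube [ 357. -262.   56.]
pusher [ 459.5 -420.2   80. ]
tray [375.2 251.5  18. ]
```

```bash
python3 - <<'E'
from h import *
bot.move_ptp([566,-47,300],[np.pi,0,np.pi])
st(); bot.grip(0.65); bot.dwell(.2)
m,im=shot("wrist","w1.png")
a=ortho(m,im,(566,-47),100,172); b=ortho(m,im,(566,-47),40,162,5)
cv2.imwrite("pics/o1.png",np.hstack([a,b]))
st(); print(m["position"])
E
```

```text
t2.4 tcp [565.9 -46.2 299.9] rpy [ 3.141 -0.    -3.14 ] F [-0.4  0.6  0.3] M [ 0.   -0.09 -0.01] op 1.004 q6 -0.21
t3.0 tcp [566. -47. 300.] rpy [-3.142  0.     3.142] F [ 0.6 -0.9 -0.3] M [ 0.02  0.03 -0.01] op 0.653 q6 -0.21
[499.03454982 -47.15547633 443.2479451 ]
```

View pics/o1.png

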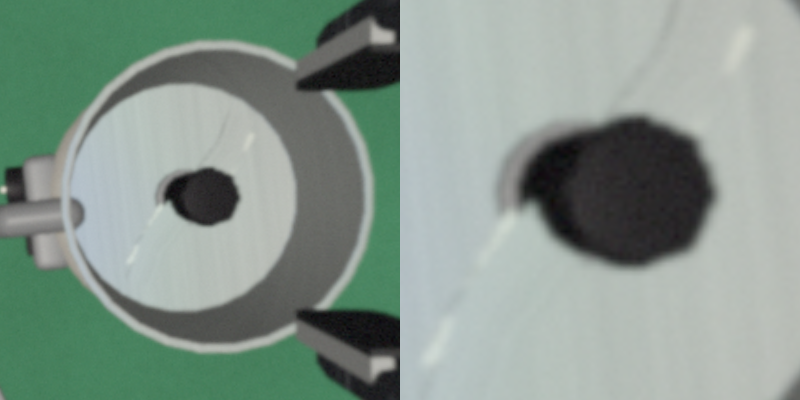

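Rectified view: the bowl rim spans 62..374 by 40..352 px, so its centre is about (575,-45). The hub top agrees at (574,-45.4). I'll look again with the wrist turned half round to get the camera bias, using circle fits.

```bash
cat >> h.py <<'E'
def circ(m,im,c,R,z,px=3,half=None,tol=3,p2=20,name="wrist"):
    """best circle of radius ~R mm on plane z near c; world centre and radius"""
    half=half or R+25; o=ortho(m,im,c,half,z,px,name); g=cv2.GaussianBlur(cv2.cvtColor(o,cv2.COLOR_BGR2GRAY),(5,5),0)
    h=cv2.HoughCircles(g,cv2.HOUGH_GRADIENT_ALT if False else cv2.HOUGH_GRADIENT,1,5,param1=60,param2=p2,minRadius=int((R-tol)*px),maxRadius=int((R+tol)*px))
    return [] if h is None else [(round(float(c[0]+u/px-half),1),round(float(c[1]-(v/px-half)),1),round(float(r/px),1)) for u,v,r in h[0][:3]]
E
python3 - <<'E'
from h import *
m0=imaging.camera_model("wrist"); i0=cv2.imread("pics/w1.png")
print(circ(m0,i0,(574,-45),78,172),circ(m0,i0,(574,-45),15,162,6))
bot.move_ptp([574,-45,300],[np.pi,0,0]); bot.dwell(.3); s=st()
m,im=shot("wrist","w2.png")
print(circ(m,im,(574,-45),78,172),circ(m,im,(574,-45),15,162,6))
a=ortho(m,im,(574,-45),100,172); b=ortho(m,im,(574,-45),40,162,5)
cv2.imwrite("pics/o2.png",np.hstack([a,b]))
E
```

```text
[(574.5, -45.2, 78.2), (576.5, -46.8, 76.0), (576.5, -43.8, 76.0)] [(572.2, -45.2, 14.8), (573.4, -45.2, 14.8), (572.2, -46.1, 15.6)]
t6.0 tcp [574. -45. 300.] rpy [ 3.142 -0.     0.   ] F [-0.8 -0.9  0.6] M [ 0.05 -0.01  0.01] op 0.651 q6 2.94
[(574.5, -45.2, 78.2), (572.8, -47.2, 76.0), (574.2, -42.8, 75.7)] [(575.6, -44.6, 15.3), (575.9, -43.8, 16.3), (574.8, -44.2, 13.5)]
```

View pics/o2.png

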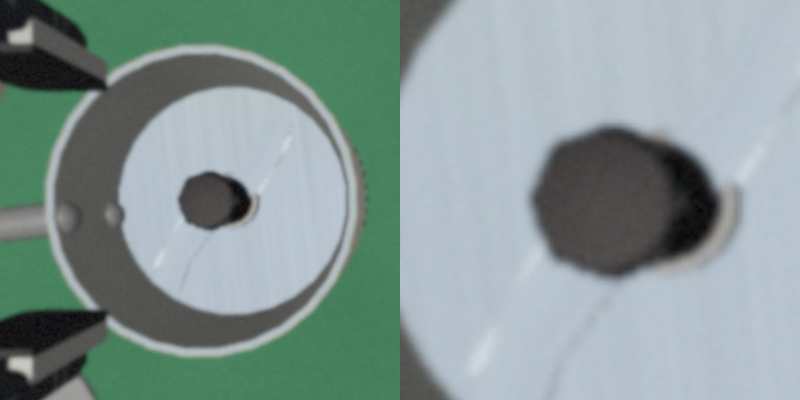

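Both views agree on the rim centre, (574.5,-45.2), so the wrist camera has negligible bias. Now I'll grip the blade, draw it up and look at the tray.

```bash
python3 - <<'E'
from h import *
D=[np.pi,0,np.pi]
bot.move_ptp([574.5,-45.2,240],D)
print(bot.movel([574.5,-45.2,130],max_speed=120,threshold=8)); st()
bot.grip(0.0,50); st()
bot.movel([574.5,-45.2,170],max_speed=60); st()
bot.movel([574.5,-45.2,262],max_speed=130); st()
bot.move_ptp([440,215,262],D); bot.dwell(.3); st()
m,im=shot("wrist","w3.png")
cv2.imwrite("pics/o3.png",np.hstack([ortho(m,im,(375,251),130,18,2),cv2.resize(im,None,fx=.5,fy=.5)[:0] if 0 else cv2.copyMakeBorder(cv2.resize(im,(280,210)),0,310,0,0,cv2.BORDER_CONSTANT)]))
E
```

```text
False
t9.8 tcp [575.1 -45.3 130.8] rpy [-3.141e+00  1.000e-03  3.142e+00] F [ 0.2 -0.1  1.4] M [ 0.01 -0.    0.  ] op 0.652 q6 -0.21
t10.1 tcp [575.2 -45.3 131. ] rpy [-3.141e+00  2.000e-03  3.142e+00] F [0.7 1.  4.5] M [0.06 0.15 0.01] op 0.337 q6 -0.21
t10.9 tcp [574.3 -45.1 169.8] rpy [ 3.142 -0.    -3.142] F [-0.6 -0.1 -0.6] M [-0.02 -0.01  0.04] op 0.335 q6 -0.21
t11.8 tcp [574.  -45.1 261.1] rpy [ 3.141e+00 -1.000e-03  3.142e+00] F [-0.6 -0.7 -1.8] M [-0.04  0.01  0.01] op 0.335 q6 -0.21
t13.2 tcp [440.5 214.3 261.9] rpy [-3.141 -0.     3.14 ] F [-0.2 -0.3 -1.2] M [-0.02  0.01 -0.05] op 0.336 q6 0.30
```

View pics/o3.png

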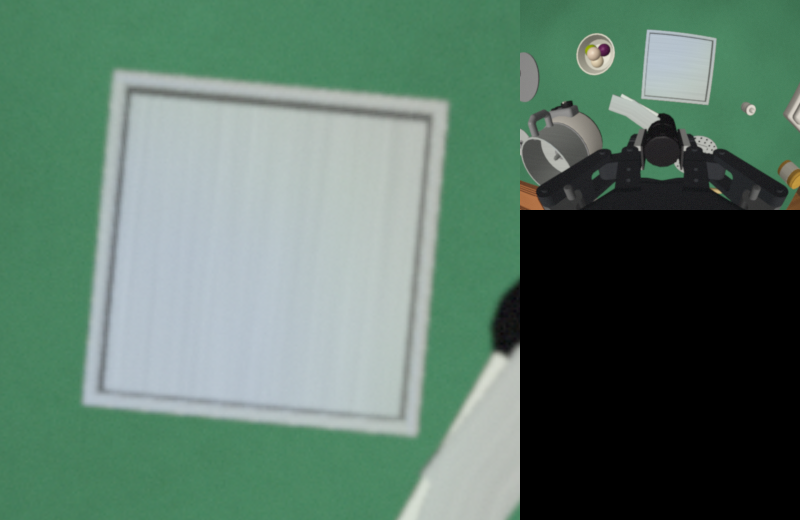

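Tray corners in the rectified view are (115,70), (448,101), (417,436) and (83,404), so its centre is (378,254.6). The blade is in the gripper, and I'll set it down.

```bash
python3 - <<'E'
from h import *
D=[np.pi,0,np.pi]; x,y=377.9,254.6
bot.move_ptp([x,y,130],D); bot.dwell(.2)
bot.movel([x,y,50],max_speed=80)
print(bot.movel([x,y,31],max_speed=25,threshold=4)); st()
bot.grip(0.65); bot.dwell(.2); st()
bot.movel([x,y,130],max_speed=150)
bot.move_ptp([430,400,200],D); bot.dwell(.3); st()
m,im=shot("wrist","w4.png")
print(circ(m,im,(477,441),7,48,6),circ(m,im,(477,441),14,36,6))
cv2.imwrite("pics/o4.png",np.hstack([im[:,::1],ortho(m,im,(477,441),50,48,4)[:, :240] if 0 else cv2.copyMakeBorder(ortho(m,im,(477,441),30,48,4),0,180,0,0,cv2.BORDER_CONSTANT)]))
E
```

```text
True
t15.9 tcp [377.7 254.5  34. ] rpy [-3.141 -0.     3.142] F [-0.6 -0.7  5.6] M [-0.08  0.08  0.03] op 0.340 q6 0.43
t16.5 tcp [377.1 254.2  33.5] rpy [-3.141e+00 -2.000e-03 -3.142e+00] F [-0.4 -0.2 -0.5] M [ 0.03 -0.01 -0.03] op 0.647 q6 0.43
t18.3 tcp [429.8 398.9 199.7] rpy [-3.141e+00 -1.000e-03  3.140e+00] F [-0.9  0.7  0.2] M [ 0.02 -0.01  0.01] op 0.650 q6 0.62
[] [(477.9, 447.6, 14.6), (478.8, 447.6, 14.1), (478.1, 446.6, 13.9)]
```

View pics/o4.png

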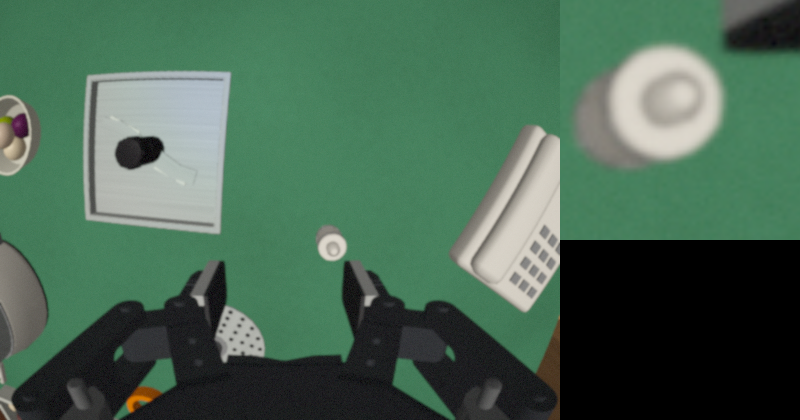

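The blade stands upright in the tray. The stem (at about (332,245) px) resolves to (478,447.4). Next I'll fetch it and put it on the shaft.

```bash
python3 - <<'E'
from h import *
D=[np.pi,0,np.pi]; x,y=478,447.4
bot.move_ptp([x,y,110],D); bot.dwell(.1)
print(bot.movel([x,y,12],max_speed=90,threshold=8)); s=st()
bot.grip(0.0,40); s=st(); off=s["tcp_pos"][2]
bot.movel([x,y,260],max_speed=200)
bot.move_ptp([574.5,-45.2,262],D); bot.dwell(.2)
bot.movel([574.5,-45.2,off+145],max_speed=120); bot.dwell(.2); st()
print(bot.movel([574.5,-45.2,off+97],max_speed=35,threshold=6)); s=st(); print("foot z",s["tcp_pos"][2]-off)
E
```

```text
False
t20.2 tcp [478.5 447.8  12.7] rpy [3.141e+00 1.000e-03 3.142e+00] F [-1.5  0.7  0.4] M [-0.02  0.01  0.05] op 0.655 q6 0.64
t20.6 tcp [478.5 447.7  12.8] rpy [3.141e+00 1.000e-03 3.142e+00] F [-0.4 -0.4  4.4] M [-0.11  0.09  0.02] op 0.306 q6 0.64
t25.2 tcp [575.1 -45.3 158.6] rpy [-3.141e+00  2.000e-03 -3.142e+00] F [ 0.4  0.1 -0.7] M [ 0.04  0.01 -0.  ] op 0.305 q6 -0.21
True
t26.4 tcp [574.3 -45.2 112.8] rpy [ 3.142e+00 -1.000e-03  3.142e+00] F [0.3 0.  4.8] M [ 0.01  0.09 -0.05] op 0.305 q6 -0.21
foot z 99.94806005935979
```

The stem is on the collar, foot at 99.95. I'll release it, check it, and look at the slicer.

```bash
python3 - <<'E'
from h import *
D=[np.pi,0,np.pi]
bot.grip(0.6); bot.dwell(.1); st()
bot.movel([574.5,-45.2,262],max_speed=180); bot.dwell(.3)
m,im=shot("wrist","w5.png"); a=ortho(m,im,(574.5,-45.2),30,148,5)
print("stem shoulder",circ(m,im,(574.5,-45.2),14,136,6))
bot.move_ptp([570,-280,190],D); bot.dwell(.3); st()
m,im=shot("wrist","w6.png"); 
print(circ(m,im,(614,-307),65,17),circ(m,im,(614,-307),12,32,6))
cv2.imwrite("pics/o6.png",np.hstack([ortho(m,im,(614,-307),75,17,2),a,cv2.resize(ortho(m,im,(614,-307),25,32,4),(200,300)) if 0 else ortho(m,im,(614,-307),30,32,3.34)[:200] if 0 else cv2.copyMakeBorder(ortho(m,im,(614,-307),25,32,4),0,100,0,0,cv2.BORDER_CONSTANT)]))
E
```

```text
t26.8 tcp [573.3 -45.  111.6] rpy [ 3.141e+00 -3.000e-03  3.142e+00] F [ 0.3 -0.2  0.1] M [-0.01  0.02  0.  ] op 0.597 q6 -0.21
stem shoulder []
t29.4 tcp [ 570.6 -278.9  190.6] rpy [-3.141e+00  1.000e-03 -3.140e+00] F [-0.1  0.1 -0.4] M [0.02 0.02 0.08] op 0.598 q6 -0.57
[(615.5, -306.8, 64.7), (617.5, -308.2, 67.0), (616.5, -304.8, 66.6)] []
```

View pics/o6.png

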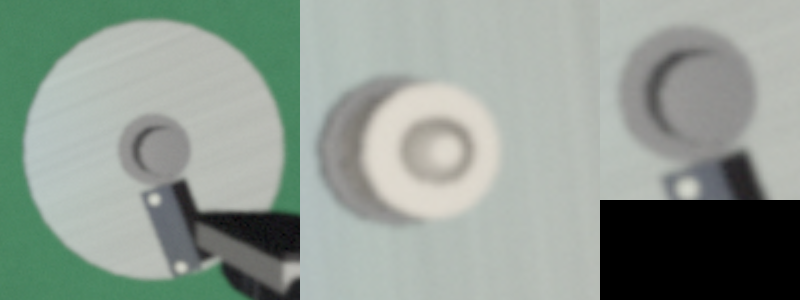

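The stem stands upright on the axis. The slicer's centre is (615.5,-306.8) and its dark slot points at about -69°. I'll grip the knob with the jaws across the slot.

```bash
python3 - <<'E'
from h import *
D=[np.pi,0,1.937]; x,y=615.5,-306.6
bot.move_ptp([x,y,110],D); bot.dwell(.1)
print(bot.movel([x,y,19.5],max_speed=80,threshold=6)); s=st()
bot.grip(0.0,60); s=st(); off=s["tcp_pos"][2]; open("off","w").write(str(off))
bot.movel([x,y,60],max_speed=60); bot.dwell(.1); st()
bot.movel([x,y,270],max_speed=200)
bot.move_ptp([574.2,-45.2,270],D); bot.dwell(.2); st()
bot.movel([574.2,-45.2,off+165],max_speed=100); bot.dwell(.3); st()
m,im=shot("wrist","w7.png"); cv2.imwrite("pics/w7.png",im)
E
```

```text
False
t32.0 tcp [ 616.  -306.9   20.2] rpy [3.141e+00 1.000e-03 1.937e+00] F [ 0.7  0.7 -0.6] M [-0.03 -0.01 -0.01] op 0.600 q6 0.64
t32.4 tcp [ 615.9 -306.9   20.4] rpy [3.141e+00 1.000e-03 1.937e+00] F [-0.6 -0.2  4.2] M [ 0.07  0.15 -0.01] op 0.247 q6 0.64
t33.3 tcp [ 615.1 -306.3   59.4] rpy [-3.141e+00 -1.000e-03  1.937e+00] F [ 0.1  0.3 -1.1] M [ 0.01 -0.01  0.01] op 0.246 q6 0.64
t35.7 tcp [574.6 -46.7 269.7] rpy [-3.141  0.     1.935] F [ 0.4 -0.1 -0.5] M [-0.04  0.02  0.04] op 0.247 q6 1.00
t37.0 tcp [574.5 -45.2 185.8] rpy [3.141 0.    1.937] F [ 0.6  0.5 -1. ] M [ 0.02 -0.02  0.  ] op 0.246 q6 1.00
```

View pics/w7.png

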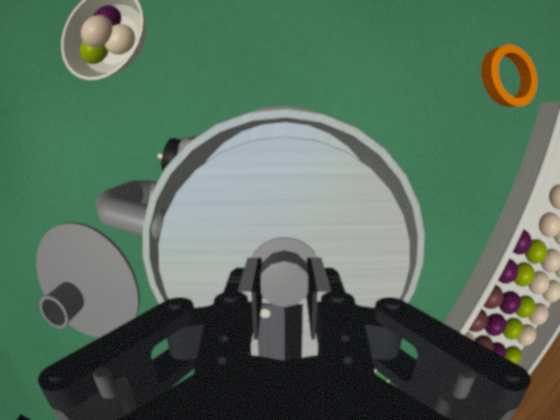

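The disc is held level and centred in the bowl. Lowering it now.

```bash
python3 - <<'E'
from h import *
D=[np.pi,0,1.937]; off=float(open("off").read())
print(bot.movel([574.2,-45.2,off+133.5],max_speed=25,threshold=6)); s=st(); print("origin z",s["tcp_pos"][2]-off)
E
```

```text
True
t38.1 tcp [574.1 -45.2 156.3] rpy [-3.141 -0.     1.937] F [-0.6 -0.8  4.3] M [0.04 0.07 0.  ] op 0.255 q6 1.00
origin z 135.94451938461657
```

```bash
python3 - <<'E'
from h import *
D=[np.pi,0,np.pi]
bot.grip(0.6); bot.dwell(.1)
bot.movel([574.2,-45.2,262],max_speed=180); bot.dwell(.3)
m,im=shot("wrist","w8.png"); print("disc",circ(m,im,(574.5,-45.2),65,153)); a=ortho(m,im,(574.5,-45.2),80,153,1.5)
bot.move_ptp([440,-190,240],D); bot.dwell(.3); st()
m,im=shot("wrist","w9.png")
print(circ(m,im,(374,-239),81,12),circ(m,im,(357,-262),23.5,56,6),circ(m,im,(357,-262),19,56,6))
b=ortho(m,im,(374,-239),100,12,1.5); c=ortho(m,im,(357,-262),50,56,2.4)
cv2.imwrite("pics/o9.png",np.hstack([cv2.copyMakeBorder(i,0,300-i.shape[0],0,0,cv2.BORDER_CONSTANT) for i in (a,b,c)]))
E
```

```text
disc [(574.3, -45.7, 64.5), (575.0, -44.0, 65.9), (573.7, -40.7, 67.8)]
t41.4 tcp [ 440.2 -189.8  240. ] rpy [ 3.142 -0.    -3.141] F [-0.4  0.7  0. ] M [ 0.01  0.   -0.01] op 0.603 q6 -0.56
[(374.5, -236.2, 81.1), (375.8, -237.2, 82.6), (372.8, -235.8, 79.6)] [(360.4, -259.6, 23.0), (358.1, -259.2, 22.5), (359.8, -257.8, 21.2)] [(357.6, -263.8, 18.1), (359.8, -254.6, 18.3), (357.8, -262.6, 19.2)]
```

View pics/o9.png

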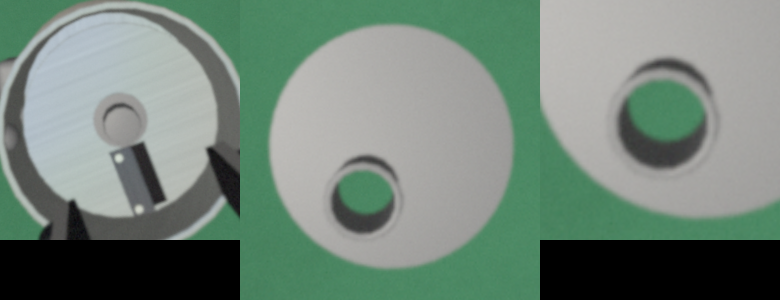

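The disc is seated centrally. The lid's centre is (374.5,-236.2) and its tube top (358.2,-263.3), so lid +x is at -121°. I'll grip the tube along that direction and carry the lid to the bowl.

```bash
python3 - <<'E'
from h import *
a=np.deg2rad(-121); D=[np.pi,0,a+np.pi+np.pi/2]; x,y=358.1,-263.4
bot.grip(0.9); bot.move_ptp([x,y,120],D); bot.dwell(.1); st()
print(bot.movel([x,y,15],max_speed=80,threshold=6)); s=st()
bot.grip(0.0,80); s=st(); off=s["tcp_pos"][2]; open("off","w").write(str(off))
bot.movel([x,y,60],max_speed=60); bot.dwell(.1); st()
bot.movel([x,y,280],max_speed=200)
tx,ty=574.5+32*np.cos(a),-45.2+32*np.sin(a)
bot.move_ptp([tx,ty,280],D); bot.dwell(.2)
bot.movel([tx,ty,off+184],max_speed=100); bot.dwell(.3); st()
m,im=shot("wrist","w10.png"); print("lid",circ(m,im,(574.5,-45.2),81,196,half=120),"rim",circ(m,im,(574.5,-45.2),78,172,half=120))
E
```

```text
t42.6 tcp [ 359.9 -264.1  121.4] rpy [-3.141e+00  3.000e-03  2.603e+00] F [ 0.2 -0.3  0.5] M [ 0.02 -0.   -0.05] op 0.902 q6 -0.26
False
t44.1 tcp [ 358.4 -263.7   15.4] rpy [-3.141e+00  1.000e-03  2.601e+00] F [-0.4  0.3  0.5] M [-0.01  0.01 -0.02] op 0.899 q6 -0.26
t44.5 tcp [ 358.3 -263.7   15.6] rpy [-3.141e+00  1.000e-03  2.600e+00] F [-0.9  0.2  5.6] M [ 0.11  0.18 -0.08] op 0.490 q6 -0.26
t45.5 tcp [ 357.8 -263.1   59.6] rpy [ 3.141e+00 -1.000e-03  2.601e+00] F [ 0.1  0.6 -1.5] M [-0.07  0.04 -0.06] op 0.489 q6 -0.26
t49.3 tcp [558.3 -72.7 200. ] rpy [3.141e+00 1.000e-03 2.601e+00] F [ 0.1  0.1 -1.3] M [-0.01  0.03 -0.07] op 0.494 q6 0.28
lid [(576.0, -45.4, 81.9), (574.3, -45.0, 80.5), (574.7, -43.0, 79.4)] rim []
```

View pics/w10.png

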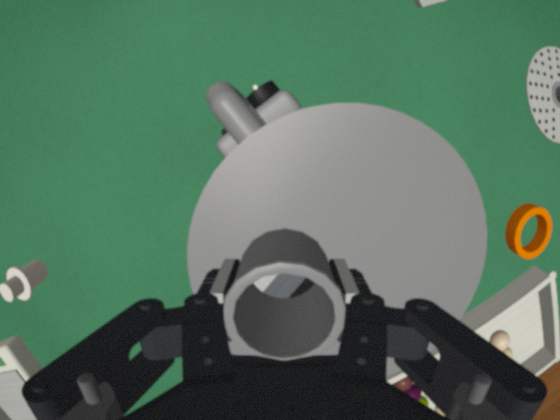

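The lid hangs level, centred within about 1.5 mm. Lowering.

```bash
python3 - <<'E'
from h import *
a=np.deg2rad(-121); off=float(open("off").read())
tx,ty=574.5+32*np.cos(a)-.7,-45.2+32*np.sin(a)
print(bot.movel([tx,ty,off+163.5],max_speed=22,threshold=5)); s=st(); print("origin z",s["tcp_pos"][2]-off)
E
```

```text
True
t50.1 tcp [557.2 -72.6 181.6] rpy [-3.141e+00 -1.000e-03  2.601e+00] F [-0.1  0.1  4.2] M [ 0.02 -0.02 -0.03] op 0.489 q6 0.28
origin z 166.02292420841934
```

```bash
python3 - <<'E'
from h import *
D=[np.pi,0,np.pi]
bot.grip(0.75); bot.dwell(.1); st()
bot.movel([557.2,-72.6,320],max_speed=180); bot.dwell(.1)
bot.move_ptp([605,-40,340],D); bot.dwell(.3)
m,im=shot("wrist","w11.png"); print("lid",circ(m,im,(574.5,-45.2),81,178),"tube",circ(m,im,(558,-72.6),23.5,222,6),circ(m,im,(558,-72.6),19,222,6))
a=ortho(m,im,(574.5,-45.2),100,178,1.5); b=ortho(m,im,(558,-72.6),40,222,3)
bot.move_ptp([500,-390,240],D); bot.dwell(.3); st()
m,im=shot("wrist","w12.png")
print("pusher",circ(m,im,(459.5,-420),13,80,6),circ(m,im,(459.5,-420),24,54,6))
c=ortho(m,im,(459.5,-420),40,80,3)
cv2.imwrite("pics/o12.png",np.hstack([cv2.copyMakeBorder(i,0,300-i.shape[0],0,0,cv2.BORDER_CONSTANT) for i in (a,b,c)]))
E
```

```text
t50.5 tcp [556.2 -72.4 180.4] rpy [-3.141e+00 -3.000e-03  2.601e+00] F [-0.5 -0.3  0.2] M [ 0.01 -0.04 -0.03] op 0.749 q6 0.28
lid [(570.7, -45.0, 78.4), (572.7, -41.4, 83.4)] tube [] [(557.4, -72.2, 18.4), (556.6, -71.5, 19.5), (557.8, -73.2, 17.5)]
t54.2 tcp [ 500.6 -389.3  240.3] rpy [-3.141  0.    -3.14 ] F [ 0.7 -0.  -0.8] M [-0.03  0.   -0.02] op 0.749 q6 -0.78
pusher [(463.2, -425.9, 10.2)] [(464.9, -427.9, 24.1), (465.8, -428.4, 23.9), (465.1, -429.2, 25.0)]
```

View pics/o12.png

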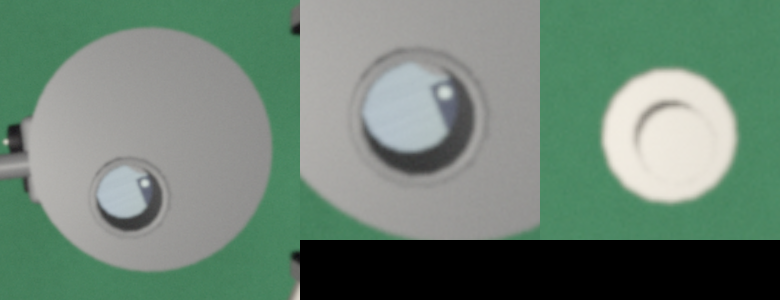

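The lid lies centred at about (574.7,-44.6), with the bore at (557.3,-71.9). The slicer's slot is visible through it. The pusher is at (465,-427.8). Fetching it now.

```bash
python3 - <<'E'
from h import *
D=[np.pi,0,np.pi]; x,y=465,-427.8
bot.grip(0.6); bot.move_ptp([x,y,150],D); bot.dwell(.15)
print(bot.movel([x,y,57.5],max_speed=80,threshold=6)); s=st()
bot.grip(0.0,50); s=st(); off=s["tcp_pos"][2]; open("off","w").write(str(off))
bot.movel([x,y,330],max_speed=200)
tx,ty=557.3,-71.9
bot.move_ptp([tx,ty,330],D); bot.dwell(.2)
bot.movel([tx,ty,off+228],max_speed=80); bot.dwell(.3); st()
print(bot.movel([tx,ty,off+171.5],max_speed=30,threshold=5)); s=st(); print("origin z",s["tcp_pos"][2]-off)
E
```

```text
False
t56.4 tcp [ 465.3 -428.2   58.2] rpy [-3.141e+00  1.000e-03  3.142e+00] F [0.4 0.1 0.4] M [-0.02  0.01  0.01] op 0.600 q6 -0.86
t56.8 tcp [ 465.4 -428.3   58.3] rpy [-3.140e+00  1.000e-03  3.142e+00] F [ 0.2 -0.3  4.1] M [0.04 0.04 0.02] op 0.276 q6 -0.86
t60.9 tcp [557.5 -72.  286.7] rpy [-3.141e+00  1.000e-03  3.142e+00] F [-0.5  0.1 -0.3] M [-0.04  0.04  0.01] op 0.275 q6 -0.26
True
t62.5 tcp [557.2 -71.9 232.2] rpy [ 3.142 -0.     3.142] F [-0.2  0.   5.3] M [ 0.05  0.07 -0.01] op 0.277 q6 -0.26
origin z 173.95575033558532
```

The pusher foot is at 173.96 against a target of 174. I'll release it and take the final check pictures.

```bash
python3 - <<'E'
from h import *
D=[np.pi,0,np.pi]
bot.grip(0.6); bot.dwell(.2); st()
bot.movel([557.2,-71.9,345],max_speed=150)
bot.move_ptp([430,330,330],D); bot.dwell(.4); st()
m,w=shot("wrist","w13.png"); _,s=shot("side","side1.png"); _,t=shot("top","top1.png")
cv2.imwrite("pics/fin.png",np.vstack([np.hstack([cv2.resize(s[100:310,130:410],(400,300)),cv2.resize(t[110:320,130:430],(400,300))]),np.hstack([cv2.resize(w,(400,300)),cv2.resize(s[170:290,220:380],(400,300))])]))
E
```

```text
t63.1 tcp [556.5 -71.7 231. ] rpy [ 3.141e+00 -3.000e-03 -3.142e+00] F [-0.3 -0.4 -0.1] M [ 0.03  0.02 -0.01] op 0.601 q6 -0.26
t66.0 tcp [430.3 329.7 330. ] rpy [-3.142  0.     3.141] F [-0.1 -0.   0.7] M [0.01 0.01 0.03] op 0.602 q6 0.52
```

View pics/fin.png

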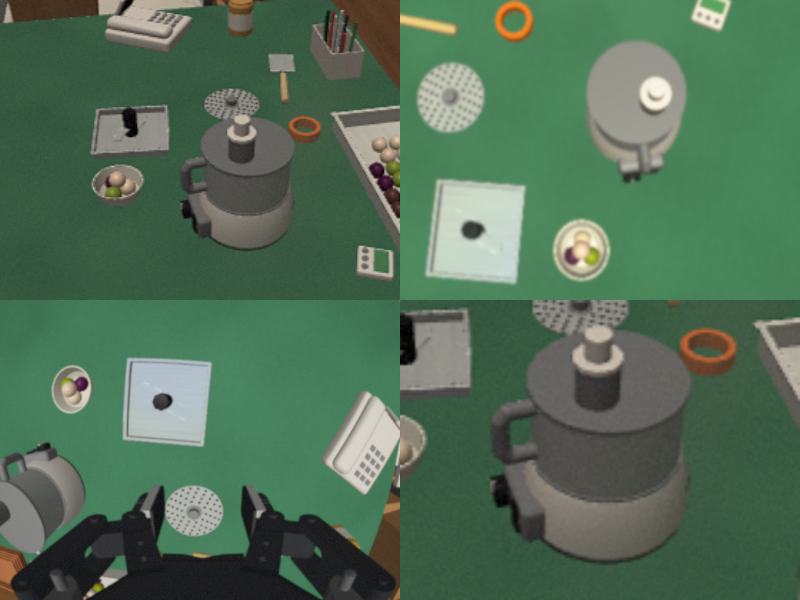

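The final pictures show the blade upright in the tray, the lid flat on the rim, the pusher flange on the tube, and the grater where it was. The arm is clear of everything.

```bash
python3 -c "
from h import *
bot.sign_off(); st()"
```

```text
the job is handed in; nothing more can be done
the job is handed in; nothing more can be done
```

The changeover from chopping to slicing is done in the order asked, and I handed it in at about 66 s of the 144 s allowed. The chopping blade came straight up off the shaft and stands upright in the steel tray. In the bowl are the stem, the slicing disc, the lid and, last, the pusher.

| Part | Height when it touched down (mm) | Target (mm) |
|---|---|---|
| Stem foot on the collar | 99.9 | 100 |
| Slicing disc on the stem | 135.9 | 136 |
| Lid on the rim | 166.0 | 166 |
| Pusher in the feed tube | 174.0 | 174 |

- **Final pictures:** they show the blade upright, the lid flat on the rim, the pusher's flange on the tube and the grating disc undisturbed, with the arm clear of everything.
- **Forces:** the readings I took, at each touch-down and grasp, never went above about 6 N; I did not log the peaks in between.
- **Checks that disagreed:**
  - My first estimates from the top camera were up to about 9 mm off, so I used the wrist camera instead.
  - Some automatic circle fits failed or were poor: none for the stem shoulder, and off-centre for the placed lid. I read those positions from the rectified pictures instead.
  - The tray's outer edge measured about 167 mm instead of 160 mm, which did not affect the placing.

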